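# Unstack the bangle blanks onto their pegs

## Task

Take apart the two stacks of bangle blanks and put each ring over the peg of its own colour - copper, steel, brass and turquoise - so that it lies flat on the wooden slice around that peg. Leave the brass goblet and the red dish of rivets standing where they are.

Things in the scene. Friction and masses are not known exactly. Their poses are not given: they have to be found in the camera images.
- copper_ring: Loose bangle blank of copper (orange-red metal): a plain ring with upright walls, outer diameter 68, hole 46, height 20 mm, about 0.33 kg. At the start it lies flat on the bench as the lower ring of a stack, with one of the two small rings on it. Origin: on the ring's axis, at its underside; z is the axis, up.
- copper_stand: Fixed stand for the copper ring: a round log slice 80 mm across and 18 mm thick lying on the bench, with an upright copper-coloured round peg in its middle, 28 mm in diameter, standing 34 mm above the slice (its top 52 mm above the bench, slightly tapered over the last 6 mm). Origin: on the peg's axis, at the underside of the slice (bench level); z up.
- steel_ring: Loose bangle blank of bare steel (grey metal): a plain ring with upright walls, outer diameter 68, hole 46, height 20 mm, about 0.33 kg. At the start it lies flat on the bench as the lower ring of a stack, with one of the two small rings on it. Origin: on the ring's axis, at its underside; z is the axis, up.
- steel_stand: Fixed stand for the steel ring: a round log slice 80 mm across and 18 mm thick lying on the bench, with an upright steel-coloured round peg in its middle, 28 mm in diameter, standing 34 mm above the slice (its top 52 mm above the bench, slightly tapered over the last 6 mm). Origin: on the peg's axis, at the underside of the slice (bench level); z up.
- brass_ring: Loose bangle blank of brass (yellow metal): a plain ring with upright walls, outer diameter 56, hole 42, height 18 mm, about 0.16 kg. At the start it lies flat and centred on top of one of the two big rings (copper or steel, which one varies), its underside 20 mm above the bench. Origin: on the ring's axis, at its underside; z is the axis, up.
- brass_stand: Fixed stand for the brass ring: a round log slice 80 mm across and 18 mm thick lying on the bench, with an upright brass-coloured round peg in its middle, 22 mm in diameter, standing 34 mm above the slice (its top 52 mm above the bench, slightly tapered over the last 6 mm). Origin: on the peg's axis, at the underside of the slice (bench level); z up.
- turquoise_ring: Loose bangle blank of turquoise enamel (blue-green): a plain ring with upright walls, outer diameter 56, hole 42, height 18 mm, about 0.16 kg. At the start it lies flat and centred on top of one of the two big rings (copper or steel, which one varies), its underside 20 mm above the bench. Origin: on the ring's axis, at its underside; z is the axis, up.
- turquoise_stand: Fixed stand for the turquoise ring: a round log slice 80 mm across and 18 mm thick lying on the bench, with an upright turquoise-coloured round peg in its middle, 22 mm in diameter, standing 34 mm above the slice (its top 52 mm above the bench, slightly tapered over the last 6 mm). Origin: on the peg's axis, at the underside of the slice (bench level); z up.
- goblet: Loose finished brass goblet on a foot, 52 mm in diameter at foot and rim and 66 mm tall, standing among the work; to be left alone. Origin: centre of its underside, z up.
- rivet_dish: Loose round red dish of rivets, 68 mm across the rim and 28 mm tall, standing among the work; to be left alone. Origin: centre of its underside, z up.
There are look-alikes about, which are no part of the job. What is shaped like the turquoise_stand but green or pink is not meant.

How it is judged:
By the outcome, as a careful person would: the job done as asked, in the order asked, and still so for the second after the job is handed in, with the robot touching nothing.
It also fails if it takes over 99 s, if anything falls off the work surface, if the arm or the gripper's body presses on something with over 40 N, if the wrist force passes 120 N, or if a joint passes its speed limit or range.

## Robot

A 6-joint arm with a two-finger parallel gripper is mounted at the origin on the work surface. World frame = base frame: x ahead of the robot, y to its left, z up, the work surface at z = 0. Lengths are in m, angles in rad, forces in N, time in s.
With the tool pointing down it reaches from about 0.325 to 1 m from the base axis. Payload 5.1 kg.
Tool frame: the origin (TCP) lies midway between the tips of the shut fingers; the grasp point (between the pads) lies 19 mm behind it; z points along the fingers, y is the line along which they close (so a half turn about z gives the same grasp; the last joint's range is limited). The gripper opens to 85 mm and grips with 20 to 120 N. Pads are 22 mm wide; open, the fingers measure 114 mm over their backs; the gripper's body (76 mm by 85 mm) begins 54 mm behind the grasp point. The pads swing forward as they close: fully open they stand 13 mm farther back than shut.
Start: joints at [1.249, 0.124, 1.65, -0, 1.367, -0.083], TCP at [0.154, 0.632, 0.231] pointing down, gripper open.
Joint ranges: [-2.61, 2.61], [-1.02, 2.33], [0.03, 2.71], [-1.35, 4.49], [0.32, 2.68], [-2.91, 2.91]. Speed limits (rad/s): [2.57, 2.57, 3.14, 3.14, 3.14, 3.14].

## Interface

Orientations are given as a rotation vector (axis times angle).
In Python, from cell import telemetry, grab_frame, get_calibration, r, search_frame, masks_of, landmark_of gives the robot as it stands.
- The arm moves only by the tool apply_moves, never from a script. Its argument "motion" is one flat list of numbers, 7 for each row, row after row: the shift along the tool's x, y, z in cm, then the turn, a rotation vector about the tool's x, y, z in rad, then the closure, from 0 (fully open) to 1 (shut). A call has 1 to 12 rows; each row is the pose to reach, as a shift and turn from the pose commanded when the call began, along the tool's axes at that moment; what a row does not reach only later rows make up. A row lasts 1/12 s, in which the tool goes at most 41.7 mm and 7.16 degrees, less where a joint would pass 70% of its speed; a pose out of reach is approached as far as the arm can. A call with a gripper value outside its range is refused whole. The fingers move at their own pace and stop on an object; "force" is the grip in N (left out, the last holds). Time passes only in rows, so rows that repeat a pose let the fingers close. It gives the time, the measured TCP pose, the force, the opening and the grip force at its end, in the units of the state.
- telemetry.state(): the state, without advancing time (a new reading comes with each control period).
- grab_frame(name): name is "scene" or "top"; returns the picture (420x560x3 uint8, red, green, blue); there is no depth.
- get_calibration(name): a dict with "fx", "fy", "cx", "cy" (pixels), "T" (4x4, takes a point from camera to world coordinates). Camera axes: x right, y up, looking along -z (the intrinsics and any distortion apply to the point x, -y, -z); pixel columns grow to the right and rows downward; lengths in m; the calibration is good to about 2 mm. A picture is of the moment at which its call begins. get_calibration takes no time and is no camera call.
- r.finish_job(): hands the job in; it is judged then, once.
Trained networks look in the newest picture that a camera, given by its name, has taken for a name from the list of things; names that differ only in an ending like _2 or _b are one class to them, and where a whole thing is asked for, a point or a joint stands for the part that bears it (a point fixed in the world has none). Each returns a list of dicts, best first, with "confidence" (0 to 1); they miss things now and then, are a little off and sometimes report something else, mostly with a low value. They report only what shows in the picture. A call takes as long as a camera call. They do not tell look-alikes from the thing itself.
- search_frame(camera, query): "at" ([row, column] in pixels, amid what is visible of it).
- masks_of(camera, query): "region" (420x560 bool, what is visible of it) and "at" ([row, column] in pixels, amid what is visible of it).
- landmark_of(camera, query): "at" ([row, column] in pixels: a listed point, or the origin of a listed thing).
The state is a dict: "time_s": time; "joint_positions": joint angles; "dq": joint speeds; "joint_torque": joint torques, N m; "tcp_pos": TCP position; "eef_rot": TCP orientation; "contact_force": force on the tool from outside, world axes, zero at the start; "moment": the same for the moment, N m; "finger_gap": finger opening in m; "grasp_force": force on a finger pad.
Only numpy, scipy, OpenCV 4.12 (cv2) and the standard library are available. Lean on these libraries where they do the work, as an engineer would, in place of code of your own. Each camera call takes 0.05 s, during which the arm holds its last target. There are 200 camera calls.

## Working session

There is one attempt and no reset: what is moved stays moved. The work goes in short steps, Python scripts to look and compute and a tool call to move; the robot and the scene stay as the last step left them, time stands still between calls to the robot, and variables do not carry over. Pictures are saved under pics/ and viewed, at most 14 in all, crops included, and the job is handed in when it is done.

Besides the shell and the picture viewer there is one more tool, called after ">>>" by a JSON object that holds its "api" and its "payload". apply_moves: Moves the arm, as the interface text tells. Its arguments: {"type":"object","properties":{"motion":{"type":"array","items":{"type":"number"}},"force":{"type":"number"}},"required":["motion"]}

```bash
ls; mkdir -p pics; python3 - <<'E'
from cell import *
import cv2,numpy as np
s=telemetry.state();print(s)
for n in("scene","top"):
    im=grab_frame(n);cv2.imwrite(f"pics/{n}0.png",cv2.cvtColor(im,cv2.COLOR_RGB2BGR));c=get_calibration(n);print(n,c)
E
```

```text
pics
{'time_s': 0.0, 'joint_positions': array([ 1.24941927e+00,  1.24518139e-01,  1.65169172e+00, -6.67206525e-07,
        1.36750772e+00, -8.25934691e-02]), 'dq': array([ 3.98531166e-04, -9.18210947e-06, -1.97130190e-04,  4.45006731e-04,
       -1.17563786e-04,  1.73562695e-03]), 'joint_torque': array([-1.26629329e-04, -4.23596513e+01, -3.65460777e+01, -5.53895438e-05,
        7.03538535e-03,  1.21335134e-05]), 'tcp_pos': array([0.15356612, 0.63096021, 0.23003412]), 'eef_rot': array([-0.37413882, -3.11880419,  0.00326973]), 'contact_force': array([ 0.51416989, -0.90678647,  0.11622662]), 'moment': array([ 0.00782409, -0.0052411 , -0.02002132]), 'grasp_force': 0.0, 'finger_gap': 0.08543830036181399}
scene {'fx': 511.5954355869425, 'fy': 511.5954355869425, 'cx': 274.07022111505466, 'cy': 212.14016882241333, 'T': array([[ 0.80293499, -0.45521505,  0.3848047 ,  0.90667838],
       [ 0.59600599,  0.60393057, -0.52919253, -0.50058994],
       [ 0.00850108,  0.65425311,  0.75622788,  0.86176474],
       [ 0.        ,  0.        ,  0.        ,  1.        ]])}
top {'fx': 534.6093909673091, 'fy': 534.6093909673091, 'cx': 268.4081326428634, 'cy': 199.75142079659412, 'T': array([[ 0.00312363,  0.99541263, -0.09562398,  0.38365245],
       [-0.99972707,  0.00532243,  0.02274781,  0.06495053],
       [ 0.02315241,  0.09552683,  0.99515757,  1.19922759],
       [ 0.        ,  0.        ,  0.        ,  1.        ]])}
```

View pics/scene0.png

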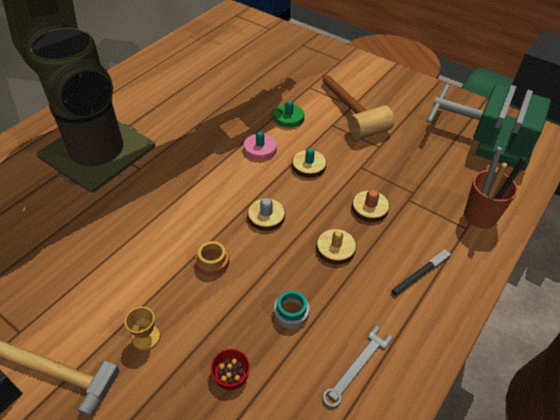

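View pics/top0.png

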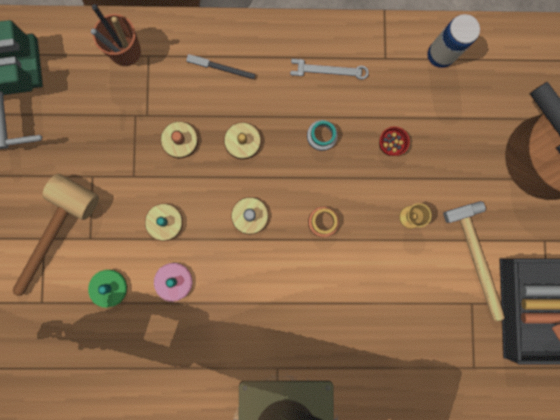

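Scene view: the brass ring is on copper at about (col 212, row 257) and turquoise is on steel at (291, 308). Pegs are copper (372, 203), steel (266, 211), brass (337, 243) and turquoise (309, 160); the pink and green slices are decoys. In the top view the stacks are at (323, 221) and (322, 134).

```bash
cat > h.py <<'E'
from cell import *
import numpy as np
def ray(n,at):
    c=get_calibration(n);T=c["T"];v,u=at
    d=T[:3,:3]@np.array([(u-c["cx"])/c["fx"],-(v-c["cy"])/c["fy"],-1.]);return T[:3,3],d/np.linalg.norm(d)
def tri(a,b):
    A=np.zeros((3,3));B=np.zeros(3)
    R=[ray("scene",a),ray("top",b)]
    for o,d in R:
        P=np.eye(3)-np.outer(d,d);A+=P;B+=P@o
    x=np.linalg.solve(A,B)
    return x,max(np.linalg.norm((np.eye(3)-np.outer(d,d))@(x-o)) for o,d in R)
def atz(n,at,z):
    o,d=ray(n,at);return (o+d*(z-o[2])/d[2])[:2]
E
python3 - <<'E'
from h import *
np.set_printoptions(precision=4,suppress=True)
grab_frame("scene");grab_frame("top")
for q in "copper_stand steel_stand brass_stand turquoise_stand copper_ring steel_ring brass_ring turquoise_ring goblet rivet_dish".split():
    L={n:landmark_of(n,q) for n in("scene","top")}
    print(q)
    for n in L: print("  ",n,[(np.round(x["at"],1).tolist(),round(x["confidence"],2)) for x in L[n][:4]])
    if L["scene"] and L["top"]:
        a,b=L["scene"][0]["at"],L["top"][0]["at"]
        z=.02 if q in("brass_ring","turquoise_ring") else 0
        print("  tri",*tri(a,b),"atz",atz("scene",a,z),atz("top",b,z))
print(telemetry.state()["time_s"])
E
```

```text
copper_stand
   scene [([208.2, 367.9], 0.72)]
   top [([135.3, 179.8], 0.9)]
  tri [0.6374 0.2339 0.0113] 0.006071675083363819 atz [0.6296 0.2388] [0.6449 0.2393]
steel_stand
   scene [([220.3, 266.1], 0.89)]
   top [([216.2, 249.7], 0.56)]
  tri [ 0.4625  0.0798 -0.0108] 0.0003760215855569601 atz [0.4683 0.0729] [0.4616 0.0794]
brass_stand
   scene [([252.3, 335.6], 0.62)]
   top [([143.1, 240.4], 0.63), ([135.9, 179.6], 0.48)]
  tri [ 0.6315  0.1023 -0.0169] 0.00011987063924563985 atz [0.6369 0.0908] [0.628  0.1017]
turquoise_stand
   scene [([167.0, 310.4], 0.95), ([119.8, 287.6], 0.9), ([147.8, 259.7], 0.75)]
   top [([287.3, 105.6], 0.88), ([221.8, 159.8], 0.84), ([137.9, 178.3], 0.74), ([283.2, 173.1], 0.66)]
  tri [ 0.3042  0.4787 -0.2494] 0.022502373072829804 atz [0.4523 0.2709] [0.3031 0.3958]
copper_ring
   scene [([260.5, 211.4], 0.91), ([251.7, 335.6], 0.6)]
   top [([222.0, 319.6], 0.54)]
  tri [ 0.447  -0.0797  0.0021] 0.002999621843843175 atz [ 0.4436 -0.0807] [ 0.4492 -0.0778]
steel_ring
   scene [([315.5, 292.9], 0.67), ([263.4, 214.5], 0.57)]
   top [([137.5, 323.4], 0.7)]
  tri [ 0.6468 -0.0854 -0.0038] 0.00446059620770573 atz [ 0.6512 -0.0842] [ 0.6425 -0.0877]
brass_ring
   scene [([256.8, 213.4], 0.88), ([334.9, 143.9], 0.23)]
   top [([221.9, 321.9], 0.57)]
  tri [ 0.4492 -0.0803  0.017 ] 0.0009577817082671327 atz [ 0.4516 -0.0811] [ 0.4484 -0.0806]
turquoise_ring
   scene [([307.4, 291.5], 0.83)]
   top [([136.7, 320.7], 0.49)]
  tri [ 0.6423 -0.0791  0.0136] 0.0012247012024470703 atz [ 0.6452 -0.0815] [ 0.6399 -0.0791]
goblet
   scene [([334.2, 146.0], 0.73)]
   top [([214.3, 411.1], 0.63), ([217.2, 248.2], 0.53)]
  tri [ 0.4658 -0.2816  0.0156] 0.0009607817933017058 atz [ 0.457  -0.2783] [ 0.4675 -0.2855]
rivet_dish
   scene [([372.8, 231.0], 0.58)]
   top [([145.0, 391.6], 0.57)]
  tri [ 0.6279 -0.2428 -0.0004] 0.002100218295590606 atz [ 0.6296 -0.2415] [ 0.6263 -0.2441]
1.2
```

```bash
python3 - <<'E'
from h import *
import cv2
from scipy.spatial.transform import Rotation as R
np.set_printoptions(precision=4,suppress=True)
im={n:grab_frame(n) for n in("scene","top")}
g={"copper_stand":((205,370),(138,179)),"steel_stand":((214,266),(216,250)),"brass_stand":((247,336),(141,242)),"turquoise_stand":((163,309),(222,163))}
for q,(a,b) in g.items():
    out=[]
    for n,p in(("scene",a),("top",b)):
        hsv=cv2.cvtColor(im[n],cv2.COLOR_RGB2HSV)
        m=((hsv[...,0]>22)&(hsv[...,0]<34)&(hsv[...,1]>60)&(hsv[...,2]>150)).astype(np.uint8)
        w=np.zeros_like(m);w[p[0]-28:p[0]+28,p[1]-28:p[1]+28]=1
        c=max(cv2.findContours(m*w,cv2.RETR_EXTERNAL,cv2.CHAIN_APPROX_NONE)[0],key=cv2.contourArea)
        e=cv2.fitEllipse(cv2.convexHull(c));out.append((e[0][1],e[0][0]));print(n,np.round(e[1],1),end=" ")
    print(q,*tri(*out),atz("scene",out[0],.018),atz("top",out[1],.018))
for q in("brass_ring","turquoise_ring","copper_ring","steel_ring"):
    out=[]
    for n in("scene","top"):
        M=masks_of(n,q)
        if not M: print(q,n,"none");continue
        m=M[0]["region"].astype(np.uint8)
        c=max(cv2.findContours(m,cv2.RETR_EXTERNAL,cv2.CHAIN_APPROX_NONE)[0],key=cv2.contourArea)
        e=cv2.fitEllipse(cv2.convexHull(c));out.append((e[0][1],e[0][0]));print(q,n,np.round(out[-1],1),np.round(e[1],1),atz(n,out[-1],.030 if q[0] in"bt" else .012))
    if len(out)==2:print(*tri(*out))
t=im["top"][100:260,130:360];cv2.imwrite("pics/crop.png",cv2.cvtColor(cv2.resize(t,None,fx=3,fy=3,interpolation=cv2.INTER_CUBIC),cv2.COLOR_RGB2BGR))
print(telemetry.state()["time_s"])
E
```

```text
scene [13.1 18.8] top [34.1 34.4] copper_stand [0.6429 0.2472 0.0158] 0.0112761654838813 [0.6517 0.2539] [0.6329 0.2402]
scene [14.6 24.7] top [32.1 35.6] steel_stand [0.4712 0.0884 0.0132] 0.009339456930336417 [0.4805 0.0914] [0.4637 0.0824]
scene [17.4 33.1] top [34.1 34.6] brass_stand [0.6308 0.0992 0.0317] 0.002669499530885322 [0.6282 0.1111] [0.6315 0.098 ]
scene [10.4 28.1] top [34.7 35.6] turquoise_stand [ 0.448   0.2734 -0.0024] 0.0007942096494351912 [0.4583 0.2545] [0.4475 0.2704]
brass_ring scene [254.5 211.6] [27.1 29.3] [ 0.4504 -0.084 ]
brass_ring top [220.5 324. ] [24.6 25.2] [ 0.4509 -0.0839]
[ 0.4507 -0.084   0.0302] 0.0002016252312848108
turquoise_ring scene [305.4 292. ] [30.9 31.3] [ 0.6466 -0.0824]
turquoise_ring top [132.8 322.9] [24.9 25.9] [ 0.6466 -0.0828]
[ 0.6466 -0.0827  0.0304] 0.00014856308671170473
copper_ring scene [260.3 212.3] [30.4 33.6] [ 0.4511 -0.085 ]
copper_ring top [224.3 318. ] [19.5 23.8] [ 0.4434 -0.0727]
[ 0.4432 -0.0757 -0.0049] 0.0014887078853218162
steel_ring scene [310.4 291.3] [35.9 36.1] [ 0.6461 -0.083 ]
steel_ring top [137.5 320.9] [25.  27.1] [ 0.6397 -0.0804]
[ 0.6426 -0.0804  0.0044] 0.001551822052885244
1.7
```

View pics/crop.png

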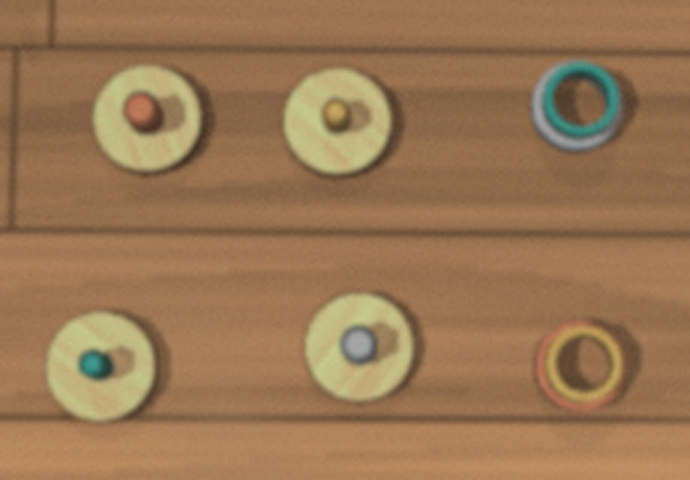

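The crop confirms the four pale slices (Ø≈35 px) at full-image (col,row) of copper (179,139), brass (243,140), turquoise (163,222) and steel (250,216). Next I check the peg-top heights from both views.

```bash
python3 - <<'E'
from h import *
np.set_printoptions(precision=4,suppress=True)
S={"cop":((193,372),(136,177.3)),"steel":((201,266),(214.5,249.3)),"brass":((232,337),(137.5,242)),"turq":((150,310),(221,161.5))}
for k,(a,b) in S.items(): print(k,*tri(a,b),atz("top",b,.052),atz("scene",a,.052))
from scipy.spatial.transform import Rotation as R
Rt=R.from_rotvec(telemetry.state()["eef_rot"]);print(Rt.as_matrix())
G=R.from_matrix(np.diag([-1.,1,-1]));print((Rt.inv()*G).as_rotvec())
print(Rt.inv().apply(np.array([.4507,-.084,.15])-telemetry.state()["tcp_pos"])*100)
E
```

```text
cop [0.6318 0.237  0.053 ] 2.2723780081684584e-05 [0.632  0.2372] [0.6315 0.2379]
steel [0.4622 0.08   0.0527] 0.0005291206578596968 [0.4618 0.0797] [0.4622 0.0809]
brass [0.6293 0.0969 0.056 ] 0.00044962916891691464 [0.6298 0.0967] [0.6283 0.1001]
turq [0.4479 0.2676 0.0547] 0.0012585453857532276 [0.447  0.2672] [0.4472 0.2711]
[[-0.9716  0.2365 -0.    ]
 [ 0.2365  0.9716  0.    ]
 [ 0.      0.     -1.    ]]
[ 0.     -0.     -0.2388]
[-45.7766 -62.5007   8.1316]
```

>>> {"api": "apply_moves", "payload": {"motion": [-45.8, -62.5, 5, 0, 0, -0.239, 0, -45.8, -62.5, 5, 0, 0, -0.239, 0, -45.8, -62.5, 5, 0, 0, -0.239, 0, -45.8, -62.5, 5, 0, 0, -0.239, 0, -45.8, -62.5, 5, 0, 0, -0.239, 0, -45.8, -62.5, 5, 0, 0, -0.239, 0, -45.8, -62.5, 5, 0, 0, -0.239, 0, -45.8, -62.5, 5, 0, 0, -0.239, 0, -45.8, -62.5, 5, 0, 0, -0.239, 0, -45.8, -62.5, 5, 0, 0, -0.239, 0, -45.8, -62.5, 5, 0, 0, -0.239, 0, -45.8, -62.5, 5, 0, 0, -0.239, 0], "force": 40}}

```text
time_s: 2.7
tcp_pos: [0.3454, 0.1689, 0.1995]
eef_rot: [-0.001, 3.14, 0.001]
contact_force: [1.6, -0.2, 0.4]
finger_gap: 0.085
grasp_force: 0.0
```

>>> {"api": "apply_moves", "payload": {"motion": [-10.5, -25.3, 7, 0, 0, 0, 0, -10.5, -25.3, 7, 0, 0, 0, 0, -10.5, -25.3, 7, 0, 0, 0, 0, -10.5, -25.3, 7, 0, 0, 0, 0, -10.5, -25.3, 7, 0, 0, 0, 0, -10.5, -25.3, 7, 0, 0, 0, 0, -10.5, -25.3, 7, 0, 0, 0, 0, -10.5, -25.3, 7, 0, 0, 0, 0, -10.5, -25.3, 7, 0, 0, 0, 0, -10.5, -25.3, 7, 0, 0, 0, 0, -10.5, -25.3, 7, 0, 0, 0, 0]}}

```text
time_s: 3.62
tcp_pos: [0.4501, -0.0813, 0.1295]
eef_rot: [-0.002, 3.141, 0.0]
contact_force: [-0.8, 0.5, 0.3]
finger_gap: 0.0853
grasp_force: 0.0
```

```bash
python3 -c "
from h import *
s=telemetry.state();print(s['tcp_pos'],s['eef_rot'],s['joint_positions'],s['time_s'])"
```

```text
[ 0.45009    -0.08133597  0.12947696] [-2.31784884e-03  3.14099963e+00  9.57890813e-05] [-2.96380622e-01 -2.30637660e-01  2.16677737e+00  2.48111432e-04
  1.20490458e+00 -1.86874152e+00] 3.6167
```

>>> {"api": "apply_moves", "payload": {"motion": [-0.1, -0.3, 4, 0, 0, 0, 0, -0.1, -0.3, 8, 0, 0, 0, 0, -0.1, -0.3, 10.7, 0, 0, 0, 0, -0.1, -0.3, 10.7, 0, 0, 0, 0, -0.1, -0.3, 10.7, 0, 0, 0, 1, -0.1, -0.3, 10.7, 0, 0, 0, 1, -0.1, -0.3, 10.7, 0, 0, 0, 1, -0.1, -0.3, 10.7, 0, 0, 0, 1, -0.1, -0.3, 10.7, 0, 0, 0, 1, -0.1, -0.3, 10.7, 0, 0, 0, 1, -0.1, -0.3, 10.7, 0, 0, 0, 1, -0.1, -0.3, 10.7, 0, 0, 0, 1], "force": 40}}

```text
time_s: 4.62
tcp_pos: [0.4535, -0.0853, 0.0255]
eef_rot: [-0.0, 3.137, -0.001]
contact_force: [-2.0, 3.5, 6.8]
finger_gap: 0.0541
grasp_force: 41.6
```

>>> {"api": "apply_moves", "payload": {"motion": [0, 0, -0.5, 0, 0, 0, 1, 0, 0, -1.5, 0, 0, 0, 1, 0, 0, -3, 0, 0, 0, 1, 0, 0, -5, 0, 0, 0, 1, 0, 0, -8, 0, 0, 0, 1, 0, 0, -10, 0, 0, 0, 1, 0, 0, -10, 0, 0, 0, 1, 0, 0, -10, 0, 0, 0, 1]}}

```text
time_s: 5.28
tcp_pos: [0.4525, -0.0857, 0.1246]
eef_rot: [-0.0, 3.137, -0.003]
contact_force: [0.2, -0.3, -2.0]
finger_gap: 0.054
grasp_force: 42.6
```

```bash
python3 - <<'E'
from h import *
import cv2
a=grab_frame("scene")[130:350,120:330];b=grab_frame("top")[150:290,250:390]
b=cv2.resize(b,(220,220));a=cv2.resize(a,(210,220))
cv2.imwrite("pics/p1.png",cv2.cvtColor(cv2.resize(np.hstack([a,b]),None,fx=1.8,fy=1.8),cv2.COLOR_RGB2BGR))
s=telemetry.state();print(s['tcp_pos'],s['finger_gap'],s['contact_force'])
E
```

```text
[ 0.45044558 -0.08507966  0.1213814 ] 0.05425252612474125 [-0.20438822  0.10512686 -1.82852858]
```

View pics/p1.png

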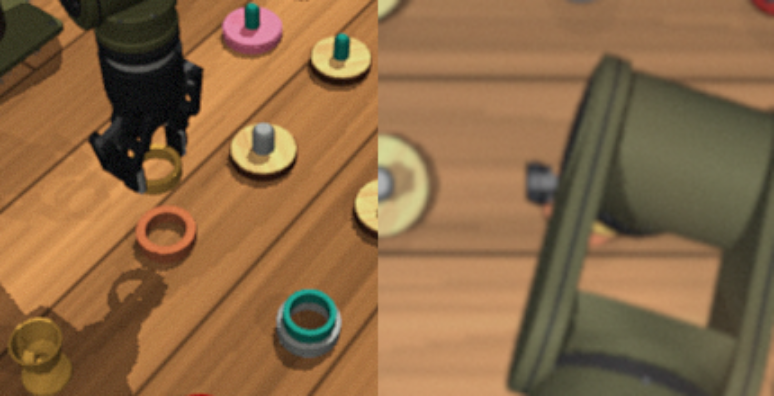

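Brass ring is held level (scene crop (160,168)) and copper stays on the bench. I measure where the ring sits relative to the TCP.

```bash
cat >> h.py <<'E'
import cv2
def hue(n,lo,hi,near,r=40,smin=110,vmin=60,im=None):
    im=grab_frame(n) if im is None else im
    h=cv2.cvtColor(im,cv2.COLOR_RGB2HSV);m=cv2.inRange(h,(lo,smin,vmin),(hi,255,255))
    w=np.zeros_like(m);cv2.circle(w,(near[1],near[0]),r,255,-1)
    return m&w
def ell(m):
    c=max(cv2.findContours(m,cv2.RETR_EXTERNAL,cv2.CHAIN_APPROX_NONE)[0],key=cv2.contourArea)
    e=cv2.fitEllipse(cv2.convexHull(c));return (e[0][1],e[0][0]),e[1]
E
python3 - <<'E'
from h import *
np.set_printoptions(precision=4,suppress=True)
im=grab_frame("scene")
for q,z in(("brass_ring",.127),("copper_ring",.010)):
    for M in masks_of("scene",q)[:2]:
        m=M["region"].astype(np.uint8)*255;p,e=ell(m);print(q,round(M["confidence"],2),np.round(p,1),np.round(e,1),atz("scene",p,z))
E
```

```text
brass_ring 0.84 [224.9 208.7] [23.2 28.4] [ 0.4547 -0.0847]
brass_ring 0.6 [260.  212.5] [31.7 34.3] [ 0.5128 -0.1407]
copper_ring 0.57 [260.2 212.2] [31.4 34.2] [ 0.4499 -0.084 ]
```

>>> {"api": "apply_moves", "payload": {"motion": [-17.6, 18.3, 0, 0, 0, 0, 1, -17.6, 18.3, 0, 0, 0, 0, 1, -17.6, 18.3, 0, 0, 0, 0, 1, -17.6, 18.3, 0, 0, 0, 0, 1, -17.6, 18.3, 0, 0, 0, 0, 1, -17.6, 18.3, 0, 0, 0, 0, 1, -17.6, 18.3, 0, 0, 0, 0, 1, -17.6, 18.3, 0, 0, 0, 0, 1, -17.6, 18.3, 0, 0, 0, 0, 1, -17.6, 18.3, 0, 0, 0, 0, 1, -17.6, 18.3, 3, 0, 0, 0, 1, -17.6, 18.3, 3, 0, 0, 0, 1]}}

```text
time_s: 6.53
tcp_pos: [0.6232, 0.0963, 0.0875]
eef_rot: [-0.002, -3.134, 0.001]
contact_force: [-2.2, -0.5, -3.6]
finger_gap: 0.0543
grasp_force: 43.0
```

```bash
python3 - <<'E'
from h import *
np.set_printoptions(precision=4,suppress=True)
im=grab_frame("scene");cv2.imwrite("pics/p2.png",cv2.cvtColor(cv2.resize(im[130:300,200:440],None,fx=2.5,fy=2.5),cv2.COLOR_RGB2BGR))
s=telemetry.state();z=s['tcp_pos'][2];print(s['tcp_pos'],s['eef_rot'],s['finger_gap'])
for M in masks_of("scene","brass_ring")[:2]:
    p,e=ell(M["region"].astype(np.uint8)*255);print(round(M["confidence"],2),np.round(p,1),np.round(e,1),atz("scene",p,z+.006))
E
```

```text
[0.6236 0.0965 0.0888] [-0.002 -3.134  0.001] 0.05430854162925022
0.62 [221.5 340.7] [14.9 23.3] [0.6347 0.0952]
```

View pics/p2.png

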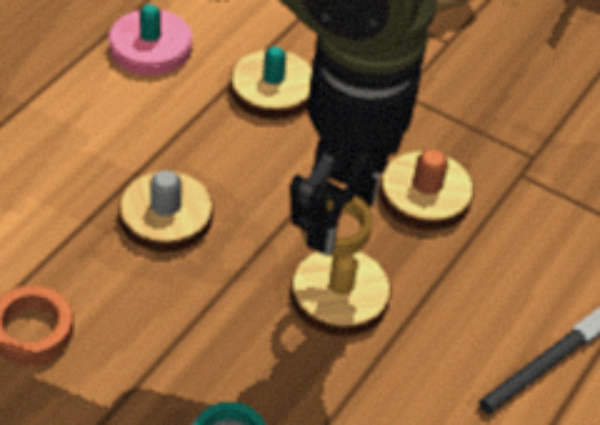

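The ring hangs above the brass slice (crop (348,225)), nearly centred over the peg. Lower and release.

>>> {"api": "apply_moves", "payload": {"motion": [-0.2, 0.1, 2, 0, 0, 0, 1, -0.2, 0.1, 4, 0, 0, 0, 1, -0.2, 0.1, 5.5, 0, 0, 0, 1, -0.2, 0.1, 6.3, 0, 0, 0, 1, -0.2, 0.1, 6.3, 0, 0, 0, 1, -0.2, 0.1, 6.3, 0, 0, 0, 1]}}

```text
time_s: 7.13
tcp_pos: [0.6292, 0.0986, 0.0294]
eef_rot: [-0.0, -3.141, 0.0]
contact_force: [0.6, -0.1, -1.3]
finger_gap: 0.0544
grasp_force: 43.0
```

>>> {"api": "apply_moves", "payload": {"motion": [0, 0, 0.4, 0, 0, 0, 1, 0, 0, 0.4, 0, 0, 0, 1, 0, 0, 0.4, 0, 0, 0, 0, 0, 0, 0.4, 0, 0, 0, 0, 0, 0, 0.4, 0, 0, 0, 0, 0, 0, 0.4, 0, 0, 0, 0, 0, 0, 0.4, 0, 0, 0, 0, 0, 0, -2, 0, 0, 0, 0, 0, 0, -6, 0, 0, 0, 0, 0, 0, -10, 0, 0, 0, 0, 0, 0, -10, 0, 0, 0, 0]}}

```text
time_s: 8.05
tcp_pos: [0.6347, 0.0993, 0.1396]
eef_rot: [-0.0, 3.125, 0.002]
contact_force: [1.9, 1.1, 2.1]
finger_gap: 0.0855
grasp_force: 0.0
```

>>> {"api": "apply_moves", "payload": {"motion": [-1.5, -18.2, 0, 0, 0, 0, 0, -1.5, -18.2, 0, 0, 0, 0, 0, -1.5, -18.2, 0, 0, 0, 0, 0, -1.5, -18.2, 0, 0, 0, 0, 0, -1.5, -18.2, 0, 0, 0, 0, 0, -1.5, -18.2, 0, 0, 0, 0, 0, -1.5, -18.2, 0, 0, 0, 0, 0, -1.5, -18.2, 0, 0, 0, 0, 0, -1.5, -18.2, 0, 0, 0, 0, 0]}}

```text
time_s: 8.8
tcp_pos: [0.6441, -0.0816, 0.129]
eef_rot: [0.003, -3.141, -0.001]
contact_force: [-0.5, -0.0, 0.4]
finger_gap: 0.0857
grasp_force: 0.0
```

```bash
python3 - <<'E'
from h import *
np.set_printoptions(precision=4,suppress=True)
im=grab_frame("scene");cv2.imwrite("pics/p3.png",cv2.cvtColor(cv2.resize(im[130:330,200:440],None,fx=2,fy=2),cv2.COLOR_RGB2BGR))
s=telemetry.state();print(s['tcp_pos'],s['eef_rot'])
for q,z in(("brass_ring",.028),("turquoise_ring",.029)):
  for M in masks_of("scene",q)[:2]:
    p,e=ell(M["region"].astype(np.uint8)*255);print(q,round(M["confidence"],2),np.round(p,1),np.round(e,1),atz("scene",p,z))
E
```

```text
[ 0.6441 -0.0816  0.129 ] [ 0.0034 -3.1414 -0.0005]
brass_ring 0.55 [239.8 334.8] [25.4 27.5] [0.6274 0.0978]
turquoise_ring 0.94 [305.8 291.8] [29.4 30.5] [ 0.6464 -0.0829]
```

View pics/p3.png

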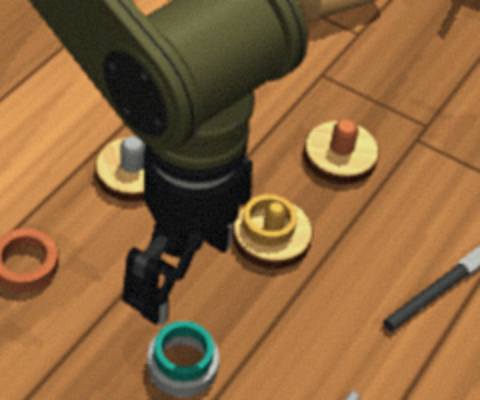

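Brass lies flat on its slice around the peg (crop (270,218)); the turquoise stack (183,352) is untouched. Grasp turquoise.

>>> {"api": "apply_moves", "payload": {"motion": [-0.3, -0.1, 4, 0, 0, 0, 0, -0.3, -0.1, 8, 0, 0, 0, 0, -0.3, -0.1, 10.5, 0, 0, 0, 0, -0.3, -0.1, 10.5, 0, 0, 0, 0, -0.3, -0.1, 10.5, 0, 0, 0, 0, -0.3, -0.1, 10.5, 0, 0, 0, 1, -0.3, -0.1, 10.5, 0, 0, 0, 1, -0.3, -0.1, 10.5, 0, 0, 0, 1, -0.3, -0.1, 10.5, 0, 0, 0, 1, -0.3, -0.1, 10.5, 0, 0, 0, 1, -0.3, -0.1, 10.5, 0, 0, 0, 1, -0.3, -0.1, 10.5, 0, 0, 0, 1]}}

```text
time_s: 9.95
tcp_pos: [0.6496, -0.0844, 0.0279]
eef_rot: [-0.0, 3.136, -0.001]
contact_force: [-0.7, 2.5, 5.9]
finger_gap: 0.0524
grasp_force: 42.3
```

>>> {"api": "apply_moves", "payload": {"motion": [0, 0, -0.5, 0, 0, 0, 1, 0, 0, -1.5, 0, 0, 0, 1, 0, 0, -3, 0, 0, 0, 1, 0, 0, -5, 0, 0, 0, 1, 0, 0, -8, 0, 0, 0, 1, 0, 0, -10, 0, 0, 0, 1, 0, 0, -10, 0, 0, 0, 1, 0, 0, -10, 0, 0, 0, 1, 0, 0, -10, 0, 0, 0, 1]}}

```text
time_s: 10.7
tcp_pos: [0.6463, -0.0841, 0.1231]
eef_rot: [0.0, -3.14, -0.0]
contact_force: [0.2, -0.2, -1.9]
finger_gap: 0.0533
grasp_force: 42.4
```

```bash
python3 - <<'E'
from h import *
np.set_printoptions(precision=4,suppress=True)
im=grab_frame("scene")
s=telemetry.state();z=s['tcp_pos'][2];print(s['tcp_pos'],s['eef_rot'],s['finger_gap'],s['contact_force'])
for q,z in(("turquoise_ring",z+.005),("steel_ring",.010)):
  for M in masks_of("scene",q)[:2]:
    p,e=ell(M["region"].astype(np.uint8)*255);print(q,round(M["confidence"],2),np.round(p,1),np.round(e,1),atz("scene",p,z))
E
```

```text
[ 0.6458 -0.084   0.1221] [ 0.0003 -3.1383 -0.001 ] 0.052844042088726347 [ 0.2293  0.6719 -1.4554]
turquoise_ring 0.76 [279.8 297.7] [18.7 29.2] [ 0.6558 -0.0847]
steel_ring 0.68 [310.5 291.3] [35.9 36.7] [ 0.6457 -0.0822]
```

>>> {"api": "apply_moves", "payload": {"motion": [20.1, 35.2, 0, 0, 0, 0, 1, 20.1, 35.2, 0, 0, 0, 0, 1, 20.1, 35.2, 0, 0, 0, 0, 1, 20.1, 35.2, 0, 0, 0, 0, 1, 20.1, 35.2, 0, 0, 0, 0, 1, 20.1, 35.2, 0, 0, 0, 0, 1, 20.1, 35.2, 0, 0, 0, 0, 1, 20.1, 35.2, 0, 0, 0, 0, 1, 20.1, 35.2, 0, 0, 0, 0, 1, 20.1, 35.2, 0, 0, 0, 0, 1, 20.1, 35.2, 0, 0, 0, 0, 1, 20.1, 35.2, 0, 0, 0, 0, 1]}}

```text
time_s: 11.85
tcp_pos: [0.4445, 0.2686, 0.1228]
eef_rot: [0.006, -3.14, 0.002]
contact_force: [0.8, -0.7, -2.3]
finger_gap: 0.0531
grasp_force: 42.7
```

>>> {"api": "apply_moves", "payload": {"motion": [0, 0, 2, 0, 0, 0, 1, 0, 0, 3.5, 0, 0, 0, 1, 0, 0, 3.5, 0, 0, 0, 1, 0, 0, 3.5, 0, 0, 0, 1, 0, 0, 3.5, 0, 0, 0, 1]}}

```text
time_s: 12.27
tcp_pos: [0.4468, 0.2672, 0.0895]
eef_rot: [0.002, 3.141, -0.0]
contact_force: [0.4, -0.3, -1.5]
finger_gap: 0.0527
grasp_force: 42.7
```

```bash
python3 - <<'E'
from h import *
np.set_printoptions(precision=4,suppress=True)
im=grab_frame("scene");cv2.imwrite("pics/p4.png",cv2.cvtColor(cv2.resize(im[80:240,200:400],None,fx=3,fy=3),cv2.COLOR_RGB2BGR))
s=telemetry.state();z=s['tcp_pos'][2];print(s['tcp_pos'],s['eef_rot'],s['finger_gap'],s['contact_force'])
for M in masks_of("scene","turquoise_ring")[:2]:
    p,e=ell(M["region"].astype(np.uint8)*255);print(round(M["confidence"],2),np.round(p,1),np.round(e,1),atz("scene",p,z+.005))
E
```

```text
[0.4471 0.2674 0.09  ] [0.0015 3.1403 0.0007] 0.05303046308389997 [-0.0415 -0.7232 -1.1743]
0.73 [139.  311.6] [17.8 21.7] [0.4539 0.263 ]
```

View pics/p4.png

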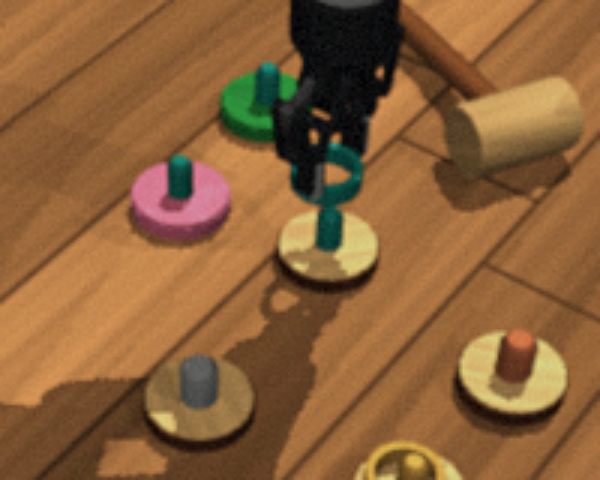

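Turquoise hangs right above the correct pale slice (peg at crop (329,228)). Lower and release.

>>> {"api": "apply_moves", "payload": {"motion": [0.2, 0.1, 2, 0, 0, 0, 1, 0.2, 0.1, 4, 0, 0, 0, 1, 0.2, 0.1, 5.5, 0, 0, 0, 1, 0.2, 0.1, 6.4, 0, 0, 0, 1, 0.2, 0.1, 6.4, 0, 0, 0, 1, 0.2, 0.1, 6.4, 0, 0, 0, 1]}}

```text
time_s: 12.87
tcp_pos: [0.4451, 0.2691, 0.0261]
eef_rot: [-0.0, 3.14, 0.001]
contact_force: [0.7, -0.1, -2.0]
finger_gap: 0.0531
grasp_force: 44.9
```

>>> {"api": "apply_moves", "payload": {"motion": [0, 0, 0.1, 0, 0, 0, 1, 0, 0, 0.1, 0, 0, 0, 1, 0, 0, 0.1, 0, 0, 0, 0, 0, 0, 0.1, 0, 0, 0, 0, 0, 0, 0.1, 0, 0, 0, 0, 0, 0, 0.1, 0, 0, 0, 0, 0, 0, 0.1, 0, 0, 0, 0, 0, 0, -2, 0, 0, 0, 0, 0, 0, -6, 0, 0, 0, 0, 0, 0, -10, 0, 0, 0, 0, 0, 0, -10, 0, 0, 0, 0, 0, 0, -10, 0, 0, 0, 0]}}

```text
time_s: 13.87
tcp_pos: [0.4463, 0.2698, 0.1288]
eef_rot: [-0.0, 3.135, 0.005]
contact_force: [0.4, 0.2, -0.6]
finger_gap: 0.0853
grasp_force: 0.0
```

>>> {"api": "apply_moves", "payload": {"motion": [-0.4, -35.3, 0, 0, 0, 0, 0, -0.4, -35.3, 0, 0, 0, 0, 0, -0.4, -35.3, 0, 0, 0, 0, 0, -0.4, -35.3, 0, 0, 0, 0, 0, -0.4, -35.3, 0, 0, 0, 0, 0, -0.4, -35.3, 0, 0, 0, 0, 0, -0.4, -35.3, 0, 0, 0, 0, 0, -0.4, -35.3, 0, 0, 0, 0, 0, -0.4, -35.3, 0, 0, 0, 0, 0, -0.4, -35.3, 0, 0, 0, 0, 0, -0.4, -35.3, 0, 0, 0, 0, 0, -0.4, -35.3, 0, 0, 0, 0, 0]}}

```text
time_s: 14.87
tcp_pos: [0.4474, -0.0836, 0.1238]
eef_rot: [0.0, -3.139, -0.002]
contact_force: [0.8, -0.1, 0.6]
finger_gap: 0.0854
grasp_force: 0.0
```

```bash
python3 - <<'E'
from h import *
np.set_printoptions(precision=4,suppress=True)
im=grab_frame("scene");cv2.imwrite("pics/p5.png",cv2.cvtColor(cv2.resize(im[80:300,180:440],None,fx=2.5,fy=2.5),cv2.COLOR_RGB2BGR))
s=telemetry.state();print(s['tcp_pos'],s['eef_rot'])
for q,z in(("copper_ring",.01),("turquoise_ring",.027)):
  for M in masks_of("scene",q)[:2]:
    p,e=ell(M["region"].astype(np.uint8)*255);print(q,round(M["confidence"],2),np.round(p,1),np.round(e,1),atz("scene",p,z))
E
```

```text
[ 0.4476 -0.0832  0.1241] [ 0.002  -3.1398 -0.0014]
copper_ring 0.78 [260.2 212.5] [31.2 33.2] [ 0.4503 -0.0836]
turquoise_ring 0.67 [157.9 307.1] [20.7 24.6] [0.443  0.2678]
```

View pics/p5.png

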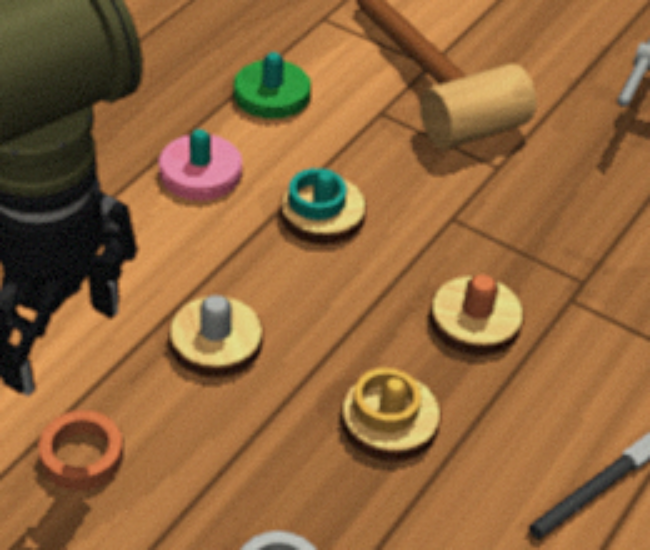

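Turquoise lies over its peg (crop (318,193)), and copper (80,448) is clear. Grasp copper.

>>> {"api": "apply_moves", "payload": {"motion": [-0.3, 0, 4, 0, 0, 0, 0, -0.3, 0, 8, 0, 0, 0, 0, -0.3, 0, 11, 0, 0, 0, 0, -0.3, 0, 12.2, 0, 0, 0, 0, -0.3, 0, 12.2, 0, 0, 0, 0, -0.3, 0, 12.2, 0, 0, 0, 0]}}

```text
time_s: 15.52
tcp_pos: [0.4508, -0.0833, 0.0026]
eef_rot: [0.003, -3.14, -0.001]
contact_force: [0.2, -0.2, -0.2]
finger_gap: 0.0853
grasp_force: 0.0
```

>>> {"api": "apply_moves", "payload": {"motion": [0, 0, 0, 0, 0, 0, 1, 0, 0, 0, 0, 0, 0, 1, 0, 0, 0, 0, 0, 0, 1, 0, 0, 0, 0, 0, 0, 1, 0, 0, 0, 0, 0, 0, 1, 0, 0, 0, 0, 0, 0, 1], "force": 50}}

```text
time_s: 16.02
tcp_pos: [0.4532, -0.0843, 0.0056]
eef_rot: [-0.0, 3.137, -0.0]
contact_force: [-1.0, 3.2, 5.1]
finger_gap: 0.0644
grasp_force: 56.6
```

>>> {"api": "apply_moves", "payload": {"motion": [0, 0, -0.5, 0, 0, 0, 1, 0, 0, -1.5, 0, 0, 0, 1, 0, 0, -3, 0, 0, 0, 1, 0, 0, -6, 0, 0, 0, 1, 0, 0, -10, 0, 0, 0, 1, 0, 0, -12, 0, 0, 0, 1, 0, 0, -12, 0, 0, 0, 1, 0, 0, -12, 0, 0, 0, 1, 0, 0, -12, 0, 0, 0, 1]}}

```text
time_s: 16.77
tcp_pos: [0.4498, -0.0839, 0.1215]
eef_rot: [0.0, -3.139, -0.001]
contact_force: [-0.0, 0.1, -5.0]
finger_gap: 0.0642
grasp_force: 57.4
```

```bash
python3 - <<'E'
from h import *
np.set_printoptions(precision=4,suppress=True)
im=grab_frame("scene");cv2.imwrite("pics/p6.png",cv2.cvtColor(cv2.resize(im[150:300,130:300],None,fx=3,fy=3),cv2.COLOR_RGB2BGR))
s=telemetry.state();z=s['tcp_pos'][2];print(s['tcp_pos'],s['eef_rot'],s['finger_gap'],s['contact_force'])
for M in masks_of("scene","copper_ring")[:2]:
    p,e=ell(M["region"].astype(np.uint8)*255);print(round(M["confidence"],2),np.round(p,1),np.round(e,1),atz("scene",p,z+.007))
E
```

```text
[ 0.4494 -0.0838  0.1207] [ 0.0002 -3.1374 -0.0019] 0.06447001754912231 [ 0.0811  0.0312 -4.2424]
0.76 [224.3 208.7] [28.5 34.8] [ 0.4541 -0.084 ]
```

View pics/p6.png

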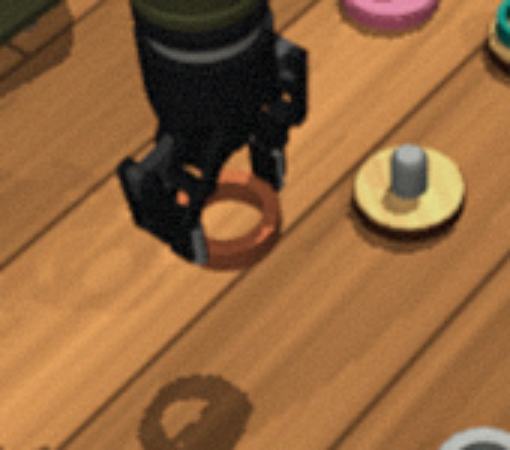

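Copper is held level (crop (235,222)). Carry it to the copper peg.

>>> {"api": "apply_moves", "payload": {"motion": [-18, 32.3, 0, 0, 0, 0, 1, -18, 32.3, 0, 0, 0, 0, 1, -18, 32.3, 0, 0, 0, 0, 1, -18, 32.3, 0, 0, 0, 0, 1, -18, 32.3, 0, 0, 0, 0, 1, -18, 32.3, 0, 0, 0, 0, 1, -18, 32.3, 0, 0, 0, 0, 1, -18, 32.3, 0, 0, 0, 0, 1, -18, 32.3, 0, 0, 0, 0, 1, -18, 32.3, 0, 0, 0, 0, 1, -18, 32.3, 0, 0, 0, 0, 1, -18, 32.3, 0, 0, 0, 0, 1]}}

```text
time_s: 17.87
tcp_pos: [0.6297, 0.2384, 0.1202]
eef_rot: [0.001, -3.137, 0.003]
contact_force: [-0.5, -0.5, -4.1]
finger_gap: 0.0643
grasp_force: 57.7
```

>>> {"api": "apply_moves", "payload": {"motion": [0, 0, 2, 0, 0, 0, 1, 0, 0, 3, 0, 0, 0, 1, 0, 0, 3, 0, 0, 0, 1, 0, 0, 3, 0, 0, 0, 1, 0, 0, 3, 0, 0, 0, 1]}}

```text
time_s: 18.28
tcp_pos: [0.6311, 0.2381, 0.0934]
eef_rot: [0.001, 3.142, -0.0]
contact_force: [1.4, -0.6, -3.6]
finger_gap: 0.0643
grasp_force: 57.7
```

```bash
python3 - <<'E'
from h import *
np.set_printoptions(precision=4,suppress=True)
im=grab_frame("scene");cv2.imwrite("pics/p7.png",cv2.cvtColor(cv2.resize(im[110:280,270:450],None,fx=3,fy=3),cv2.COLOR_RGB2BGR))
s=telemetry.state();z=s['tcp_pos'][2];print(s['tcp_pos'],s['eef_rot'],s['finger_gap'],s['contact_force'])
for M in masks_of("scene","copper_ring")[:2]:
    p,e=ell(M["region"].astype(np.uint8)*255);print(round(M["confidence"],2),np.round(p,1),np.round(e,1),atz("scene",p,z+.007))
E
```

```text
[0.6315 0.2384 0.094 ] [0.0008 3.1404 0.0005] 0.06458647768304701 [-0.1244 -0.8047 -3.3061]
0.83 [180.  380.4] [17.1 26.1] [0.6438 0.2364]
```

View pics/p7.png

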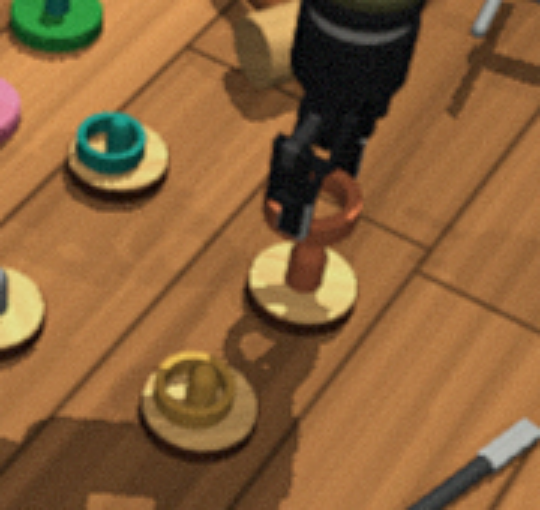

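Copper hangs over its peg (ring (313,205), peg (306,265) in the crop), slightly to the right. Small correction, lower, release.

>>> {"api": "apply_moves", "payload": {"motion": [0.3, 0, 2, 0, 0, 0, 1, 0.3, 0, 4, 0, 0, 0, 1, 0.3, 0, 6, 0, 0, 0, 1, 0.3, 0, 6.9, 0, 0, 0, 1, 0.3, 0, 6.9, 0, 0, 0, 1, 0.3, 0, 6.9, 0, 0, 0, 1]}}

```text
time_s: 18.88
tcp_pos: [0.6289, 0.239, 0.0252]
eef_rot: [-0.0, 3.14, 0.001]
contact_force: [-0.2, -0.2, -3.5]
finger_gap: 0.0645
grasp_force: 57.8
```

>>> {"api": "apply_moves", "payload": {"motion": [0, 0, 0.1, 0, 0, 0, 1, 0, 0, 0.1, 0, 0, 0, 1]}}

```text
time_s: 19.05
tcp_pos: [0.6285, 0.2389, 0.0237]
eef_rot: [-0.0, 3.141, 0.0]
contact_force: [-0.3, -1.1, -2.5]
finger_gap: 0.0643
grasp_force: 58.0
```

>>> {"api": "apply_moves", "payload": {"motion": [0, 0, 0.1, 0, 0, 0, 1, 0, 0, 0.1, 0, 0, 0, 0, 0, 0, 0.1, 0, 0, 0, 0, 0, 0, 0.1, 0, 0, 0, 0, 0, 0, 0.1, 0, 0, 0, 0, 0, 0, 0.1, 0, 0, 0, 0, 0, 0, -2, 0, 0, 0, 0, 0, 0, -6, 0, 0, 0, 0, 0, 0, -10, 0, 0, 0, 0, 0, 0, -10, 0, 0, 0, 0, 0, 0, -10, 0, 0, 0, 0]}}

```text
time_s: 19.97
tcp_pos: [0.6308, 0.2396, 0.128]
eef_rot: [-0.0, 3.134, 0.004]
contact_force: [-0.3, 0.0, 0.2]
finger_gap: 0.0858
grasp_force: 0.0
```

>>> {"api": "apply_moves", "payload": {"motion": [-1.7, -32.1, 0, 0, 0, 0, 0, -1.7, -32.1, 0, 0, 0, 0, 0, -1.7, -32.1, 0, 0, 0, 0, 0, -1.7, -32.1, 0, 0, 0, 0, 0, -1.7, -32.1, 0, 0, 0, 0, 0, -1.7, -32.1, 0, 0, 0, 0, 0, -1.7, -32.1, 0, 0, 0, 0, 0, -1.7, -32.1, 0, 0, 0, 0, 0, -1.7, -32.1, 0, 0, 0, 0, 0, -1.7, -32.1, 0, 0, 0, 0, 0, -1.7, -32.1, 0, 0, 0, 0, 0]}}

```text
time_s: 20.88
tcp_pos: [0.6444, -0.0817, 0.1217]
eef_rot: [-0.0, -3.139, -0.001]
contact_force: [-0.1, 0.3, -0.6]
finger_gap: 0.0855
grasp_force: 0.0
```

```bash
python3 - <<'E'
from h import *
np.set_printoptions(precision=4,suppress=True)
im=grab_frame("scene");cv2.imwrite("pics/p8.png",cv2.cvtColor(cv2.resize(im[110:340,200:440],None,fx=2.5,fy=2.5),cv2.COLOR_RGB2BGR))
s=telemetry.state();print(s['tcp_pos'],s['eef_rot'])
for q,z in(("steel_ring",.01),("copper_ring",.028)):
  for M in masks_of("scene",q)[:2]:
    p,e=ell(M["region"].astype(np.uint8)*255);print(q,round(M["confidence"],2),np.round(p,1),np.round(e,1),atz("scene",p,z))
E
```

```text
[ 0.6446 -0.0811  0.122 ] [ 0.0016 -3.1398 -0.0012]
steel_ring 0.89 [310.4 291.2] [36.6 37.2] [ 0.6452 -0.0821]
```

View pics/p8.png

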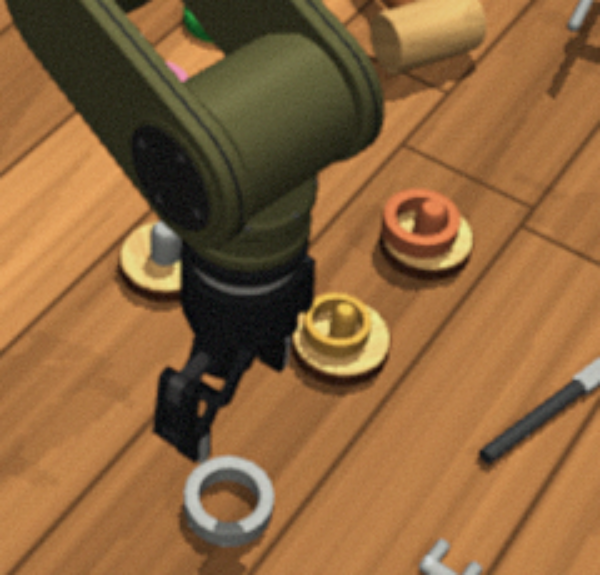

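Copper is over its peg (crop (421,222)), somewhat offset; steel (228,500) is clear. Grasp steel.

>>> {"api": "apply_moves", "payload": {"motion": [-0.1, -0.1, 4, 0, 0, 0, 0, -0.1, -0.1, 8, 0, 0, 0, 0, -0.1, -0.1, 11, 0, 0, 0, 0, -0.1, -0.1, 12, 0, 0, 0, 0, -0.1, -0.1, 12, 0, 0, 0, 0, -0.1, -0.1, 12, 0, 0, 0, 1, -0.1, -0.1, 12, 0, 0, 0, 1, -0.1, -0.1, 12, 0, 0, 0, 1, -0.1, -0.1, 12, 0, 0, 0, 1, -0.1, -0.1, 12, 0, 0, 0, 1, -0.1, -0.1, 12, 0, 0, 0, 1]}}

```text
time_s: 21.95
tcp_pos: [0.6487, -0.0832, 0.0066]
eef_rot: [-0.0, 3.136, -0.0]
contact_force: [-0.7, 2.6, 7.4]
finger_gap: 0.0647
grasp_force: 56.8
```

>>> {"api": "apply_moves", "payload": {"motion": [0, 0, -0.5, 0, 0, 0, 1, 0, 0, -1.5, 0, 0, 0, 1, 0, 0, -3, 0, 0, 0, 1, 0, 0, -6, 0, 0, 0, 1, 0, 0, -10, 0, 0, 0, 1, 0, 0, -12, 0, 0, 0, 1, 0, 0, -12, 0, 0, 0, 1, 0, 0, -12, 0, 0, 0, 1, 0, 0, -12, 0, 0, 0, 1]}}

```text
time_s: 22.7
tcp_pos: [0.6449, -0.083, 0.1216]
eef_rot: [0.0, -3.139, -0.001]
contact_force: [0.0, 0.2, -4.4]
finger_gap: 0.0649
grasp_force: 56.8
```

>>> {"api": "apply_moves", "payload": {"motion": [18.2, 16.4, 0, 0, 0, 0, 1, 18.2, 16.4, 0, 0, 0, 0, 1, 18.2, 16.4, 0, 0, 0, 0, 1, 18.2, 16.4, 0, 0, 0, 0, 1, 18.2, 16.4, 0, 0, 0, 0, 1, 18.2, 16.4, 0, 0, 0, 0, 1, 18.2, 16.4, 0, 0, 0, 0, 1, 18.2, 16.4, 0, 0, 0, 0, 1, 18.2, 16.4, 3, 0, 0, 0, 1, 18.2, 16.4, 3, 0, 0, 0, 1, 18.2, 16.4, 3, 0, 0, 0, 1, 18.2, 16.4, 3, 0, 0, 0, 1]}}

```text
time_s: 23.7
tcp_pos: [0.4643, 0.0802, 0.0927]
eef_rot: [-0.001, -3.14, 0.0]
contact_force: [1.1, 0.4, -3.4]
finger_gap: 0.0648
grasp_force: 58.1
```

```bash
python3 - <<'E'
from h import *
np.set_printoptions(precision=4,suppress=True)
im=grab_frame("scene");cv2.imwrite("pics/p9.png",cv2.cvtColor(cv2.resize(im[110:280,200:430],None,fx=3,fy=3),cv2.COLOR_RGB2BGR))
s=telemetry.state();z=s['tcp_pos'][2];print(s['tcp_pos'],s['eef_rot'],s['finger_gap'],s['contact_force'])
for q,z in(("steel_ring",z+.007),("copper_ring",.028)):
  for M in masks_of("scene",q)[:2]:
    p,e=ell(M["region"].astype(np.uint8)*255);print(q,round(M["confidence"],2),np.round(p,1),np.round(e,1),atz("scene",p,z))
E
```

```text
[0.4649 0.0803 0.0935] [ 0.0009  3.1414 -0.0002] 0.06492129064794319 [ 0.7979 -1.4457 -3.2049]
steel_ring 0.83 [188.4 269.6] [24.9 29.7] [0.4736 0.0782]
copper_ring 0.77 [199.1 368.5] [27.7 31.2] [0.6262 0.239 ]
```

View pics/p9.png

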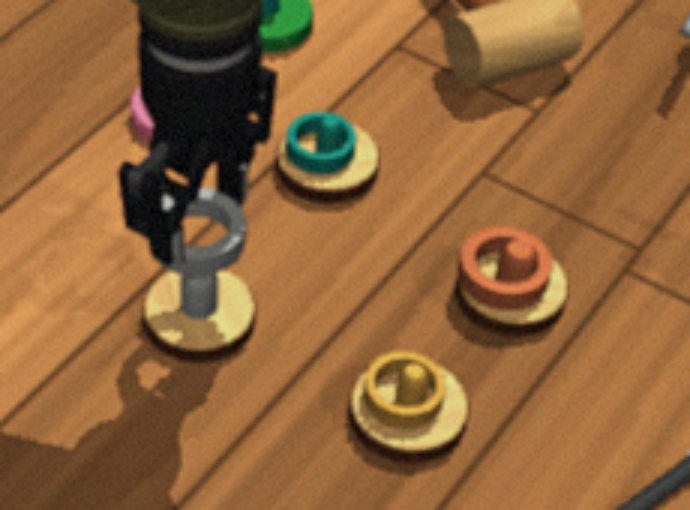

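Steel ring is above its peg (crop (205,232) vs peg (200,290)), and the other three lie on their slices. Lower and release steel.

>>> {"api": "apply_moves", "payload": {"motion": [0, 0, 2, 0, 0, 0, 1, 0, 0, 4, 0, 0, 0, 1, 0, 0, 6, 0, 0, 0, 1, 0, 0, 6.9, 0, 0, 0, 1, 0, 0, 6.9, 0, 0, 0, 1, 0, 0, 6.9, 0, 0, 0, 1]}}

```text
time_s: 24.35
tcp_pos: [0.4651, 0.0807, 0.0249]
eef_rot: [0.0, 3.14, 0.0]
contact_force: [-0.4, -0.6, -2.7]
finger_gap: 0.0646
grasp_force: 57.9
```

>>> {"api": "apply_moves", "payload": {"motion": [0, 0, 0.2, 0, 0, 0, 1, 0, 0, 0.2, 0, 0, 0, 1, 0, 0, 0.2, 0, 0, 0, 0, 0, 0, 0.2, 0, 0, 0, 0, 0, 0, 0.2, 0, 0, 0, 0, 0, 0, 0.2, 0, 0, 0, 0, 0, 0, 0.2, 0, 0, 0, 0, 0, 0, -2, 0, 0, 0, 0, 0, 0, -6, 0, 0, 0, 0, 0, 0, -10, 0, 0, 0, 0, 0, 0, -14, 0, 0, 0, 0, 0, 0, -16, 0, 0, 0, 0]}}

```text
time_s: 25.35
tcp_pos: [0.4663, 0.0809, 0.1899]
eef_rot: [-0.0, 3.134, 0.001]
contact_force: [1.2, -0.5, 0.5]
finger_gap: 0.0856
grasp_force: 0.0
```

```bash
python3 - <<'E'
from h import *
im=grab_frame("scene");cv2.imwrite("pics/p10.png",cv2.cvtColor(cv2.resize(im[100:400,100:420],None,fx=2,fy=2),cv2.COLOR_RGB2BGR))
s=telemetry.state();print(s['tcp_pos'],s['finger_gap'],s['contact_force'])
E
```

```text
[0.46813696 0.08106062 0.19299404] 0.08549513347105532 [1.09306585 0.16794721 2.89822726]
```

View pics/p10.png

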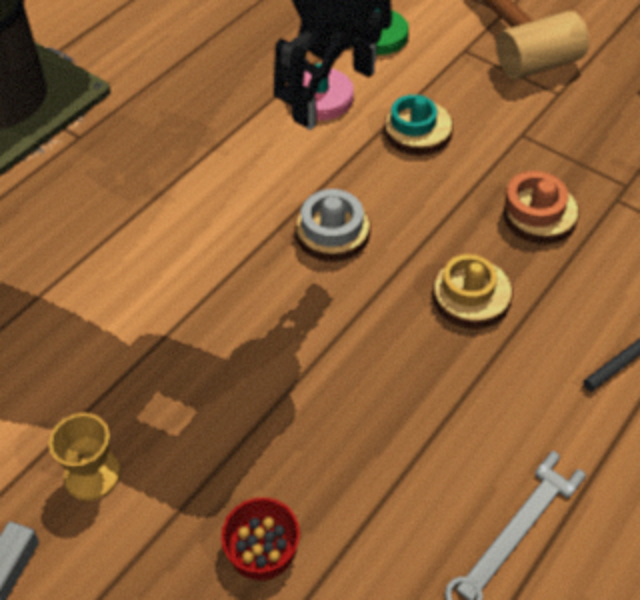

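All four rings lie on their slices around the right pegs: steel (332,217), turquoise (413,116), copper (537,198), brass (470,280). The goblet and dish are standing where they were. Handing in.

>>> {"api": "apply_moves", "payload": {"motion": [0, 0, 0, 0, 0, 0, 0, 0, 0, 0, 0, 0, 0, 0, 0, 0, 0, 0, 0, 0, 0, 0, 0, 0, 0, 0, 0, 0]}}

```text
time_s: 25.73
tcp_pos: [0.4629, 0.0807, 0.1818]
eef_rot: [0.0, -3.138, 0.0]
contact_force: [0.1, 0.8, -0.1]
finger_gap: 0.0852
grasp_force: 0.0
```

```bash
python3 -c "
from cell import *
print(r.finish_job())"
```

```text
the job is handed in; nothing more can be done
None
```

The job is handed in at about 26 s: the last picture shows all four rings flat on their slices around their own pegs, copper about 6 mm off-centre, with the goblet and rivet dish still standing where they were.

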